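Fit the wheel set to the bench polisher

ROBOT

A 6-joint arm with a two-finger parallel gripper is mounted at the origin on a cart in front of the work surface, level with it; the furniture and walls round the work are solid. World frame = base frame: x ahead of the robot, y to its left, z up, the work surface at z = 0. Lengths are in m, angles in degrees, forces in N, time in s.
With the tool pointing down it reaches from about 0.375 to 0.9 m from the base axis. Payload 3.1 kg.
Tool frame: the origin (TCP) lies on the centre line of the jaws, within the pads' length; the fingertips stand 22 mm ahead of it and the grasp point (between the pads) lies 3 mm ahead of it; z points along the fingers, y is the line along which they close (so a half turn about z gives the same grasp; the last joint's range is limited). The gripper opens to 87 mm and grips with 3 to 60 N. Pads are 19 mm wide; open, the fingers measure 117 mm over their backs; the gripper's body (75 mm by 190 mm) begins 51 mm behind the grasp point.
Start: joints at [53.371, 30.224, 82.088, -0, 67.689, -10.227], TCP at [0.278, 0.56, 0.245] pointing down, gripper open.
Joint ranges: [-176.69, 176.69], [-43.24, 126.21], [12.49, 139.97], [-82, 262], [0, 151.66], [-163.58, 163.58]. Speed limits (degrees/s): [159.86, 159.86, 180, 180, 180, 180].

INTERFACE

Orientations are given as a 3x3 rotation matrix whose columns are the frame's x, y, z axes.
In Python, from rig import * gives the robot as it stands.
- The arm moves only by the shell command python3 -m jog 'ROWS'. ROWS is text: rows parted by semicolons, each of 7 numbers parted by spaces: the shift along the tool's x, y, z in mm, then the turn, a rotation vector about the tool's x, y, z in rad, then the finger opening in mm, from 0 to 87. In form: tx ty tz ax ay az fingers; .... A call has 1 to 12 rows; each row shifts and turns the commanded pose from where the row before left it, along the tool's axes as they then stand; what a row does not reach is not made up. A row lasts 1/8 s, in which the tool goes at most 62.5 mm and 10.7 degrees, less where a joint would pass 70% of its speed; a pose out of reach is approached as far as the arm can. A call with a gripper value outside its range is refused whole. The fingers move at their own pace and stop on an object; the grip force is fixed at half the most. Time passes only in rows, so rows that do not move let the fingers close. It gives the time, the measured TCP pose, the force, the opening and the grip force at its end, in the units of the state.
- read_state(): the state, without advancing time (a new reading comes with each control period).
- capture(name): name is "scene" or "side" or "wrist"; returns a dict with "color" (480x640x3 uint8, red, green, blue), "camera_matrix" (3x3 intrinsics, pixels), "distortion" ([k1, k2, p1, p2, k3] as OpenCV has them; the pictures are not rectified), "R" (3x3) and "t" (3): a world point X has camera coordinates R X + t. Camera axes: x right, y down, z forward; pixel columns grow to the right and rows downward; lengths in m; the calibration is good to about 2 mm. A picture is of the moment at which its call begins. There is no depth.
- hand_in(): hands the job in; it is judged then, once.
Trained networks look in the newest picture that a camera, given by its name, has taken for a name from the list of things; names that differ only in an ending like _2 or _b are one class to them, and where a whole thing is asked for, a point or a joint stands for the part that bears it (a point fixed in the world has none). Each returns a list of dicts, best first, with "conf" (0 to 1); they miss things now and then, are a little off and sometimes report something else, mostly with a low value. They report only what shows in the picture. A call takes as long as a camera call. They do not tell look-alikes from the thing itself.
- find_in(camera, target): "at" ([x, y, z] in m, in world coordinates, good to about 4 mm: the middle of the surface that is visible of it).
- trace(camera, target): "pixels" (480x640 bool, what is visible of it).
- place_of(camera, target): "at" ([x, y, z] in m, in world coordinates, good to about 4 mm: a listed point, or the origin of a listed thing).
The state is a dict: "time_s": time; "joint_positions": joint angles; "qvel": joint speeds; "tau": joint torques, N m; "position": TCP position; "tcp_rot": TCP orientation; "force": force on the tool from outside, world axes, zero at the start; "moment": the same for the moment, N m; "opening": opening from 0.0 (shut) to 1.0 (fully open); "grasp_force": force on a finger pad.
Only numpy, scipy, OpenCV 4.12 (cv2) and the standard library are available. Lean on these libraries where they do the work, as an engineer would, in place of code of your own. Each camera call takes 0.05 s, during which the arm holds its last target. There are 200 camera calls.

TASK

Make up the polisher for the demonstration: on its upright spindle fit, one after another from the bottom up, the backing flange, the large felt wheel over the flange's hub, the spacer collar, the small wheel over the collar's pilot and the end flange, hubs and pilot upward, each fully down on the one before. Lower each part along the spindle until it rests, do not let it drop. Leave the clamp screw (I will put it in myself), the oil bottle and the tin where they are.

Things in the scene. Friction and masses are not known exactly. Their poses are not given: they have to be found in the camera images.
- polisher: small bench polisher, grey box 116 x 130 mm, aluminium deck 56 mm above the counter, fixed. Origin on the spindle axis at counter level, z up; control knob and switch on its -x side. The upright steel spindle is 14 mm thick, its tip tapered to 8 mm over the top 6 mm. Its round seat (shoulder 34 mm across) is 64 mm above the origin, the tip 124 mm.
- backing_flange: steel flange lying flat, hub up: disc 56 mm across, 8 mm thick, four small dark holes in its face; chamfered hub on top, 32 mm across, 10 mm high (18 mm in all; best gripped by the hub). Bore 17 mm right through, as all bores. Goes on the spindle's seat. 0.17 kg. Origin: centre of its underside, z up along the bore
- large_wheel: grey felt polishing wheel lying flat, 64 mm across, 14 mm thick, bore 36 mm: drops over the 32 mm hub of the backing flange and rests on its disc. 0.05 kg. Origin: centre of its underside, z up along the bore
- collar: aluminium spacer collar standing on end, pilot up: 46 mm across and 14 mm high with a dark set screw in its side, with a chamfered pilot on top 23 mm across and 6 mm high; bore 17 mm. Rests on the large wheel. 0.06 kg. Origin: centre of its underside, z up along the bore
- small_wheel: black rubber-bonded polishing wheel lying flat, 52 mm across, 14 mm thick, bore 28 mm: fits over the 23 mm pilot of the collar (not over the flange's hub) and rests on the collar's shoulder. 0.04 kg. Origin: centre of its underside, z up along the bore
- end_flange: steel end flange, hub up: plain disc 40 mm across, 6 mm thick; tall hub on top, 28 mm across, 16 mm high (22 mm in all; grip the hub); bore 17 mm. Rests on the small wheel, the spindle's tip then ends 10 mm up inside its bore. 0.12 kg. Origin: centre of its underside, z up along the bore
- clamp_screw: small dark cap screw standing on its head, 12 mm across, 26 mm high: leave it alone. Origin: centre of its underside
- oil_bottle: drip bottle with a red nozzle, 41 mm across and 113 mm high, bystander: leave it alone. Origin: centre of its underside
- tin: round tin, 64 mm across and 24 mm high, bystander: leave it alone. Origin: centre of its underside
Things that resemble listed ones, but are neither listed nor needed, are in the scene too. Leave any purple or turquoise look-alike of the collar alone.

How it is judged:
By the outcome, as a careful person would: the job done as asked, in the order asked, and still so for the second after the job is handed in, with the robot touching nothing.
It also fails if it takes over 125 s, if anything falls off the work surface, if the arm or the gripper's body presses on something with over 40 N, if the wrist force passes 120 N, or if a joint passes its speed limit or range.

## Working session

There is one attempt and no reset: what is moved stays moved. The work goes in short steps, Python scripts to look and compute and a shell command to move; the robot and the scene stay as the last step left them, time stands still between calls to the robot, and variables do not carry over. Pictures are saved under pics/ and viewed, at most 20 in all, crops included, and the job is handed in when it is done.

```bash
mkdir -p pics; cat > h.py <<'E'
from rig import *
import numpy as np, cv2
def snap(cam,name):
    c=capture(cam); cv2.imwrite(f'pics/{name}.png',c['color'][:,:,::-1]); return c
def pix(c,X):
    X=np.atleast_2d(np.array(X,float)); r=cv2.Rodrigues(c['R'])[0]
    return cv2.projectPoints(X,r,np.array(c['t'],float),np.array(c['camera_matrix']),np.array(c['distortion'],float))[0].reshape(-1,2)
def ray(c,uv,z):
    n=cv2.undistortPoints(np.array(uv,float).reshape(-1,1,2),np.array(c['camera_matrix']),np.array(c['distortion'],float)).reshape(-1,2)
    R=np.array(c['R']);o=-R.T@c['t']; d=np.c_[n,np.ones(len(n))]@R
    return o+d*((z-o[2])/d[:,2])[:,None]
N=['polisher','backing_flange','large_wheel','collar','small_wheel','end_flange','clamp_screw','oil_bottle','tin']
E
python3 - <<'E'
from h import *
np.set_printoptions(precision=3,suppress=True)
for cam in ['scene','side','wrist']:
    c=snap(cam,cam+'0'); print(cam,-np.array(c['R']).T@c['t'])
    for n in N:
        print(n,[(np.round(d['at'],3).tolist(),round(d['conf'],2),pix(c,d['at'])[0].round().tolist()) for d in place_of(cam,n)[:4]])
s=read_state(); print(s['time_s'],s['position'],s['tcp_rot'],s['opening'],s['force'])
E
```

```text
scene [ 0.021 -0.87   0.876]
polisher [([0.423, 0.172, 0.002], 0.67, [246.0, 219.0])]
backing_flange [([0.442, -0.223, 0.001], 0.57, [327.0, 301.0])]
large_wheel [([0.435, -0.352, -0.002], 0.63, [357.0, 339.0])]
collar [([0.588, -0.313, 0.001], 0.77, [398.0, 298.0]), ([0.497, -0.13, -0.001], 0.74, [325.0, 270.0]), ([0.398, 0.032, 0.003], 0.7, [261.0, 249.0])]
small_wheel [([0.437, -0.06, 0.0], 0.54, [291.0, 263.0])]
end_flange [([0.585, -0.191, -0.001], 0.58, [366.0, 270.0])]
clamp_screw [([0.365, -0.162, 0.003], 0.41, [287.0, 298.0])]
oil_bottle [([0.637, -0.407, 0.001], 0.58, [441.0, 315.0])]
tin [([0.698, -0.322, -0.0], 0.59, [435.0, 282.0])]
side [-0.069 -0.946  0.644]
polisher [([0.425, 0.171, -0.002], 0.91, [212.0, 230.0])]
backing_flange [([0.44, -0.22, 0.002], 0.97, [315.0, 306.0])]
large_wheel [([0.43, -0.351, 0.002], 0.85, [355.0, 346.0])]
collar [([0.497, -0.127, 0.004], 0.87, [311.0, 274.0]), ([0.585, -0.307, 0.004], 0.63, [406.0, 301.0]), ([0.399, 0.032, -0.003], 0.6, [230.0, 259.0])]
small_wheel [([0.43, -0.063, 0.0], 0.83, [266.0, 272.0]), ([0.584, -0.304, 0.006], 0.24, [404.0, 299.0])]
end_flange [([0.589, -0.187, 0.002], 0.82, [365.0, 273.0])]
clamp_screw [([0.585, -0.306, 0.004], 0.47, [405.0, 300.0]), ([0.368, -0.16, 0.004], 0.41, [265.0, 304.0])]
oil_bottle [([0.638, -0.412, -0.003], 0.87, [468.0, 321.0])]
tin [([0.698, -0.32, -0.001], 0.78, [452.0, 286.0])]
wrist [0.208 0.595 0.385]
polisher []
backing_flange []
large_wheel []
collar []
small_wheel []
end_flange []
clamp_screw []
oil_bottle []
tin []
1.5 [0.278 0.56  0.245] [[-0.896  0.445 -0.   ]
 [ 0.445  0.896 -0.   ]
 [ 0.    -0.    -1.   ]] 0.9991413363491226 [-0.167  0.337 -0.293]
```

```bash
python3 - <<'E'
import cv2
a=cv2.imread('pics/scene0.png')[170:380,200:480]; cv2.imwrite('pics/crop0.png',cv2.resize(a,(800,600),interpolation=cv2.INTER_CUBIC))
E
```

```text
(no output)
```

View pics/crop0.png

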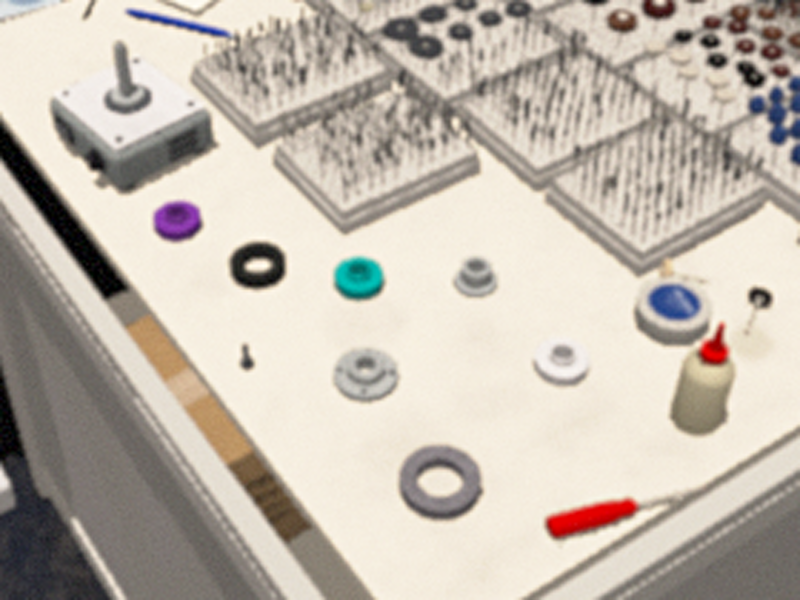

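View pics/scene0.png

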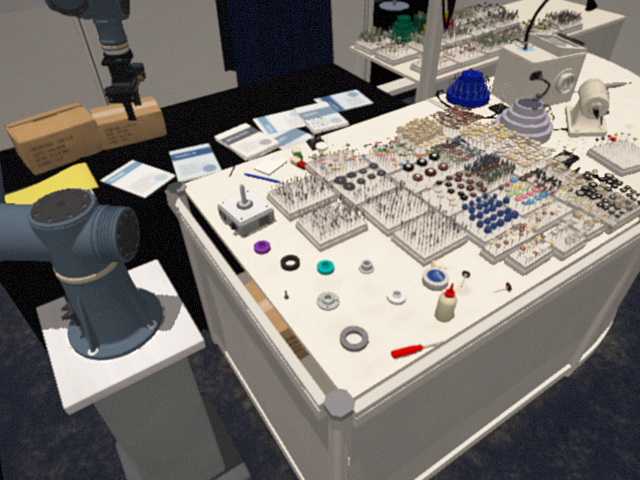

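The aluminium collar is the light one at scene pixel (398,298). The turquoise one at (325,270) and the purple one at (261,249) are the look-alikes to leave, and the crop confirms this.

```bash
python3 - <<'E'
from h import *
np.set_printoptions(precision=3,suppress=True)
c=capture('wrist'); s=read_state(); T=np.array(s['tcp_rot']); R=np.array(c['R'])
print('cam axes in tool (cols)\n',T.T@R.T); print('cam pos in tool',T.T@(-R.T@c['t']-s['position'])); print(c['camera_matrix'],c['distortion'])
for z in (0,.1):
  P=ray(c,[[320,240],[0,240],[639,240],[320,0],[320,479]],z); print((P-s['position'])@T)
# deltas
a=np.deg2rad(72); x=np.array([np.cos(a),np.sin(a),0]);y=np.array([np.sin(a),-np.cos(a),0])
d=np.array([.424,.172,.3])-s['position']; print('tool delta now',T.T@d,'turn', np.rad2deg(np.arctan2(T[1,0],T[0,0]))-72)
E
```

```text
cam axes in tool (cols)
 [[-0.    -0.961 -0.277]
 [ 1.    -0.001  0.   ]
 [-0.    -0.277  0.961]]
cam pos in tool [ 0.078  0.001 -0.14 ]
[[346.985   0.    319.289]
 [  0.    346.985 235.992]
 [  0.      0.      1.   ]] [-0.069  0.     0.     0.     0.   ]
[[-0.038  0.002  0.245]
 [-0.038 -0.395  0.245]
 [-0.038  0.397  0.245]
 [ 0.211  0.002  0.245]
 [-0.415  0.002  0.245]]
[[-0.008  0.001  0.145]
 [-0.008 -0.292  0.145]
 [-0.008  0.294  0.145]
 [ 0.176  0.001  0.145]
 [-0.287  0.001  0.145]]
tool delta now [-0.303 -0.282 -0.055] turn 81.59771491025086
```

```bash
python3 -m jog '-38 -35 -3 0 0 0 87;-38 -35 -3 0 0 0 87;-38 -35 -3 0 0 0 87;-38 -35 -3 0 0 0 87;-38 -35 -3 0 0 0 87;-38 -35 -3 0 0 0 87;-38 -35 -3 0 0 0 87;-37 -37 -3 0 0 0 87'; python3 -m jog '0 0 0 0 0 0.178 87;0 0 0 0 0 0.178 87;0 0 0 0 0 0.178 87;0 0 0 0 0 0.178 87;0 0 0 0 0 0.178 87;0 0 0 0 0 0.178 87;0 0 0 0 0 0.178 87;0 0 0 0 0 0.178 87;0 0 0 0 0 0 87'
python3 - <<'E'
from h import *
c=snap('wrist','w1'); s=read_state(); print(s['position'],s['tcp_rot'],s['joint_positions'],s['force'])
print(pix(c,[[.424,.172,.124],[.424,.172,.064]]))
print(place_of('wrist','polisher'))
E
```

```text
time_s: 2.55
position: [0.4246, 0.1709, 0.269]
tcp_rot: [[-0.896, 0.445, 0.001], [0.445, 0.896, 0.0], [-0.001, 0.001, -1.0]]
force: [0.6, 0.5, 0.0]
opening: 0.998
grasp_force: 0.0
time_s: 3.68
position: [0.4239, 0.1725, 0.2687]
tcp_rot: [[0.307, 0.952, 0.0], [0.952, -0.307, 0.0], [0.0, 0.0, -1.0]]
force: [0.1, 0.0, -0.6]
opening: 0.999
grasp_force: 0.0
[0.42389182 0.17248225 0.26867255] [[ 3.05926384e-01  9.52055140e-01  2.40311221e-04]
 [ 9.52055168e-01 -3.05926392e-01 -6.53192201e-06]
 [ 6.72987947e-05  2.30787827e-04 -9.99999971e-01]] [ 8.10594462e+00  1.53799380e+01  1.03483436e+02 -2.64026364e-03
  6.11230476e+01  2.59211260e+01] [ 0.44058741  0.06489473 -0.09637919]
[[321.74912795 230.77538306]
 [321.36785223 215.28629671]]
[{'at': [0.42, 0.1683, -0.0021], 'conf': 0.86}]
```

View pics/w1.png

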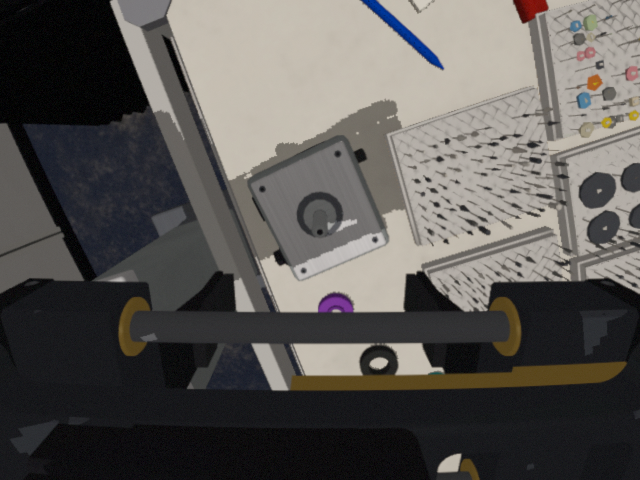

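Spindle tip is near (321,231) and the seat ring near (320,213), so the axis estimate is good. I'll zoom in for precision.

```bash
python3 - <<'E'
from h import *
c=capture('wrist'); img=c['color'][:,:,::-1]
a=np.linspace(0,2*np.pi,400)
k=8; x0,y0=280,180
big=cv2.resize(np.ascontiguousarray(img[y0:y0+72,x0:x0+90]),None,fx=k,fy=k,interpolation=cv2.INTER_CUBIC)
for z,r,col in((.064,.017,(0,255,0)),(.124,.004,(0,0,255)),(.118,.007,(255,255,0))):
    P=pix(c,np.c_[.424+r*np.cos(a),.172+r*np.sin(a),0*a+z]); 
    for p in P: cv2.circle(big,tuple(int(v) for v in ((p-[x0,y0]+.5)*k)),0,col,-1)
cv2.imwrite('pics/w1c.png',big)
E
```

```text
(no output)
```

View pics/w1c.png

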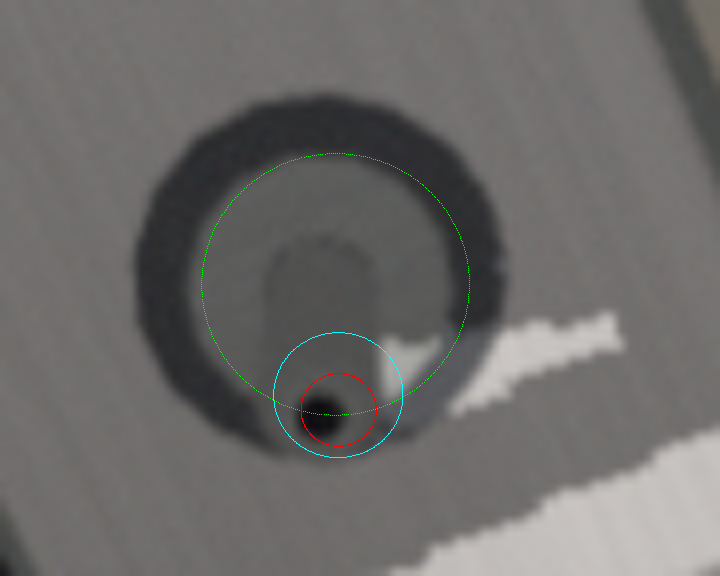

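```bash
cat >> h.py <<'E'
def fit(c,xy,circ,rng=.010,out=None):
    """circ: list of (z,r). best xy by mean radial gradient magnitude along projected circles"""
    g=cv2.GaussianBlur(c['color'].astype(np.float32),(0,0),.8)
    G=sum(np.hypot(cv2.Sobel(g[:,:,i],-1,1,0),cv2.Sobel(g[:,:,i],-1,0,1)) for i in range(3)); G=np.minimum(G,250)
    a=np.linspace(0,2*np.pi,180,endpoint=False); best=None
    def sc(x,y):
        t=0
        for z,r in circ:
            P=pix(c,np.c_[x+r*np.cos(a),y+r*np.sin(a),0*a+z]).astype(np.float32)
            t+=cv2.remap(G,P[None,:,0],P[None,:,1],cv2.INTER_LINEAR).mean()
        return t
    x,y=xy
    for w,st in((rng,.001),(.001,.00025)):
        o=np.arange(-w,w+1e-9,st); S=[(sc(x+i,y+j),x+i,y+j) for i in o for j in o]; s,x,y=max(S)
    if out:
        im=c['color'][:,:,::-1]; u,v=pix(c,[x,y,circ[0][0]])[0].astype(int); k=6
        x0,y0=max(u-55,0),max(v-45,0); b=cv2.resize(np.ascontiguousarray(im[y0:y0+90,x0:x0+110]),None,fx=k,fy=k,interpolation=cv2.INTER_CUBIC)
        for z,r in circ:
            for p in pix(c,np.c_[x+r*np.cos(a),y+r*np.sin(a),0*a+z]): cv2.circle(b,tuple(int(q) for q in (p-[x0,y0]+.5)*k),1,(0,255,0),-1)
        cv2.imwrite(f'pics/{out}.png',b)
    return np.array([x,y]),s
def rel(p,z=None):
    s=read_state(); T=np.array(s['tcp_rot']); q=np.array([p[0],p[1],s['position'][2] if z is None else z])
    print('t',round(s['time_s'],2),'tcp',np.round(s['position'],4),'tool delta mm',np.round(1000*T.T@(q-s['position']),1))
E
python3 - <<'E'
from h import *
c=capture('wrist')
for ci in ([(.064,.017)],[(.124,.004)],[(.124,.004),(.118,.007)],[(.056,.058*0+.0235)]): print(fit(c,(.4222,.1726),ci,.005))
print(ray(c,[[319.5,231.6]],.124))
E
python3 -m jog '-46 17 13 0 0 0 87;-46 17 13 0 0 0 87;-46 17 13 0 0 0 87;-46 17 13 0 0 0 87;-46 17 13 0 0 0 87;-46 17 13 0 0 0 87;-46 17 13 0 0 0 87;-48 18 13 0 0 0 87;0 0 0 0 0 0 87'
python3 - <<'E'
from h import *
c=snap('wrist','w2'); print(place_of('wrist','backing_flange')[:1])
for ci in ([(.018,.016)],[(.008,.028)],[(.018,.0085)],[(.018,.016),(.008,.028),(0.018,.0085)]): 
  p,s=fit(c,(.441,-.2215),ci,.010,'w2c'); print(p,s)
rel(p)
E
```

```text
(array([0.42195, 0.17235]), np.float32(237.3597))
(array([0.4192, 0.1716]), np.float32(203.81293))
(array([0.42695, 0.17035]), np.float32(366.56152))
(array([0.4217, 0.1711]), np.float32(241.95653))
[[0.42186696 0.17190841 0.124     ]]
time_s: 5.0
position: [0.4406, -0.2257, 0.1638]
tcp_rot: [[0.312, 0.95, 0.001], [0.95, -0.312, -0.001], [-0.001, 0.002, -1.0]]
force: [0.1, 0.7, 0.5]
opening: 1.0
grasp_force: 0.0
[{'at': [0.4458, -0.2225, -0.0022], 'conf': 0.6}]
[ 0.443  -0.2325] 124.65831
[ 0.44075 -0.223  ] 174.99889
[ 0.432   -0.23125] 123.149185
[ 0.44075 -0.22325] 367.44482
t 5.1 tcp [ 0.4394 -0.2218  0.1642] tool delta mm [-1.   1.7 -0. ]
```

View pics/w2c.png

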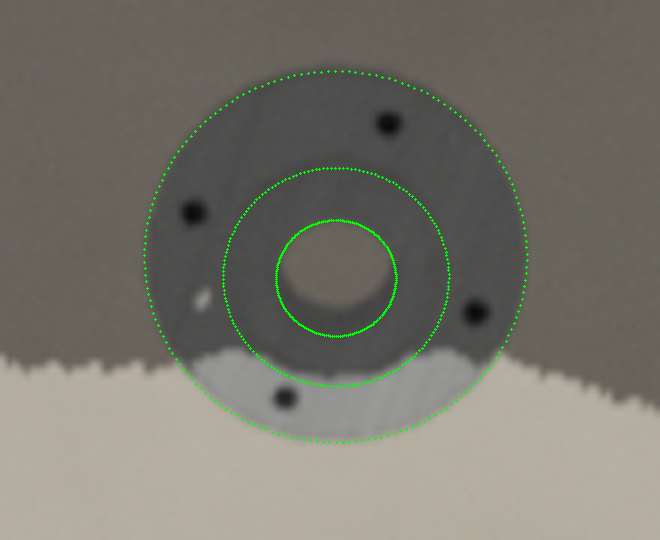

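The fitted circles lie on the flange's edges, so I'll take its centre as (0.4408, -0.2230).

```bash
python3 -m jog '-1 1.7 40 0 0 0 60;0 0 40 0 0 0 60;0 0 35 0 0 0 60;0 0 17.5 0 0 0 50;0 0 0 0 0 0 45;0 0 0 0 0 0 20;0 0 0 0 0 0 20;0 0 0 0 0 0 20;0 0 0 0 0 0 20'; python3 - <<'E'
from h import *
rel((.44075,-.223))
E
```

```text
time_s: 6.22
position: [0.4415, -0.223, 0.0327]
tcp_rot: [[0.309, 0.951, 0.001], [0.951, -0.309, -0.0], [0.0, 0.001, -1.0]]
force: [1.2, 2.9, 4.9]
opening: 0.345
grasp_force: 30.0
t 6.22 tcp [ 0.4415 -0.223   0.0327] tool delta mm [-0.2 -0.7 -0. ]
```

```bash
python3 -m jog '0 0 -10 0 0 0 20;0 0 -30 0 0 0 20;0 0 -50 0 0 0 20;0 0 -50 0 0 0 20;0 0 0 0 0 0 20;0 0 0 0 0 0 20'; python3 - <<'E'
from h import *
c=snap('wrist','w3'); s=read_state(); rel((.44075,-.223)); z=s['position'][2]-.0327
print(pix(c,[s['position']+np.array(s['tcp_rot'])[:,2]*.02]))
p,_=fit(c,s['position'][:2],[(z+.008,.028),(z,.028)],.006,'w3c'); rel(p)
E
```

```text
time_s: 6.98
position: [0.4403, -0.2228, 0.1717]
tcp_rot: [[0.309, 0.951, -0.001], [0.951, -0.309, 0.001], [0.0, -0.002, -1.0]]
force: [-0.2, -1.2, -1.8]
opening: 0.354
grasp_force: 30.0
t 7.03 tcp [ 0.44   -0.2225  0.1709] tool delta mm [-0.2  0.9 -0. ]
[[322.11739418 293.73438784]]
t 7.03 tcp [ 0.44   -0.2225  0.1709] tool delta mm [-0.8 -1.6  0. ]
```

View pics/w3.png

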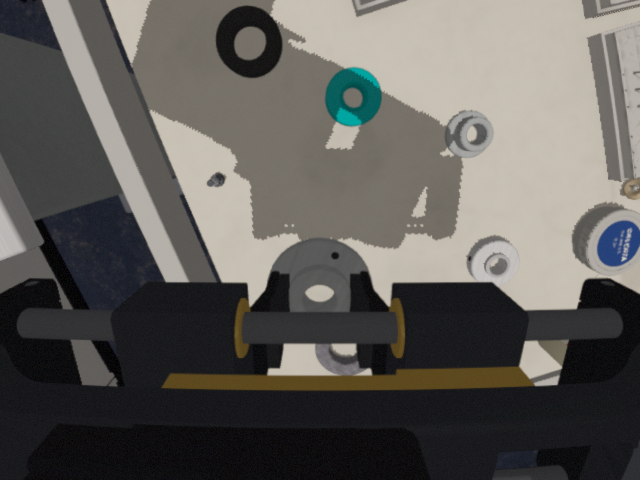

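The flange is held level by its hub at (320,290). Its image sits about 1.3 mm off the jaw centre line in tool y, which gives the camera bias. Next I'll carry it over the spindle.

```bash
python3 -m jog '30 -11 -3 0 0 0 20;46 -17 -3 0 0 0 20;50 -19 -3 0 0 0 20;50 -19 0 0 0 0 20;50 -19 0 0 0 0 20;50 -19 0 0 0 0 20;50 -18 0 0 0 0 20;30 -11 0 0 0 0 20;13.8 -4.8 0 0 0 0 20;0 0 0 0 0 0 20;0 0 0 0 0 0 20'; python3 - <<'E'
from h import *
c=snap('wrist','w4'); s=read_state(); rel((.4232,.1718))
a=c['color'][200:330,230:420,::-1]; cv2.imwrite('pics/w4c.png',cv2.resize(np.ascontiguousarray(a),(760,520),interpolation=cv2.INTER_CUBIC))
E
```

```text
time_s: 8.4
position: [0.4242, 0.17, 0.1806]
tcp_rot: [[0.31, 0.951, -0.001], [0.951, -0.31, -0.001], [-0.001, -0.001, -1.0]]
force: [0.0, -0.1, -1.9]
opening: 0.349
grasp_force: 30.0
t 8.45 tcp [0.4244 0.1699 0.1807] tool delta mm [ 1.5 -1.7  0. ]
```

View pics/w4c.png

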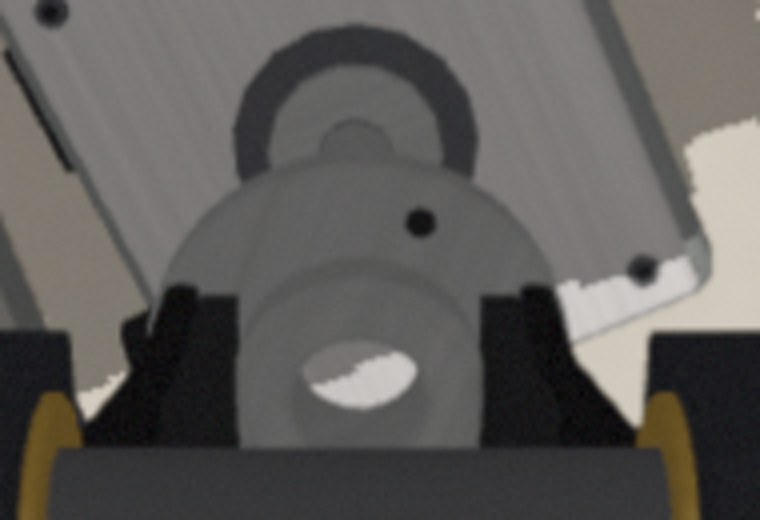

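```bash
python3 - <<'E'
from h import *
c=capture('wrist'); s=read_state(); T=np.array(s['tcp_rot']); R=np.array(c['R'])
print('cam in tool',T.T@(-R.T@c['t']-s['position'])*1000, (T.T@R.T)[:,2])
f=lambda uv,z: T.T@(ray(c,[uv],z)[0]-s['position'])*1000
print('hub', f([320.0,293],.166), 'seat',f([318.5,238],.064))
p,_=fit(c,(.4225,.172),[(.064,.017),(.056,.0235)],.004); print(p,T.T@(np.r_[p,s['position'][2]]-s['position'])*1000)
rel((.4232,.1718))
E
```

```text
cam in tool [  76.96740538   -1.77062288 -139.81775761] [-0.27727238 -0.00100584  0.96079083]
hub [ 3.37246703 -1.59223709 14.86225918] seat [  1.28058661  -2.648246   116.86378875]
[0.422   0.17225] [ 1.45419513e+00 -3.07801879e+00  5.68568157e-04]
t 8.5 tcp [0.4245 0.1699 0.1809] tool delta mm [ 1.4 -1.8  0. ]
```

```bash
python3 -m jog '1.5 -1.4 10 0 0 0 20;0 0 15 0 0 0 20;0 0 8 0 0 0 20;0 0 5 0 0 0 20;0 0 5 0 0 0 20;0 0 0 0 0 0 20'; python3 -m jog '0 0 8 0 0 0 20;0 0 10 0 0 0 20;0 0 0 0 0 0 20'
```

```text
time_s: 9.25
position: [0.4234, 0.1729, 0.1378]
tcp_rot: [[0.309, 0.951, -0.0], [0.951, -0.309, -0.0], [-0.0, -0.0, -1.0]]
force: [-0.1, 0.5, -1.6]
opening: 0.349
grasp_force: 30.0
time_s: 9.62
position: [0.4228, 0.1728, 0.1192]
tcp_rot: [[0.309, 0.951, -0.002], [0.951, -0.309, -0.0], [-0.001, -0.002, -1.0]]
force: [-0.2, -0.7, -2.0]
opening: 0.348
grasp_force: 30.0
```

```bash
python3 -m jog '0 0 8 0 0 0 20;0 0 8 0 0 0 20;0 0 3 0 0 0 20;0 0 2 0 0 0 20;0 0 0 0 0 0 20'; python3 -m jog '0 0 1.5 0 0 0 20;0 0 1 0 0 0 20;0 0 0 0 0 0 20'
```

```text
time_s: 10.25
position: [0.4235, 0.1729, 0.099]
tcp_rot: [[0.309, 0.951, -0.0], [0.951, -0.309, -0.0], [-0.0, -0.0, -1.0]]
force: [0.5, -0.3, -2.6]
opening: 0.346
grasp_force: 30.0
time_s: 10.62
position: [0.4236, 0.173, 0.0968]
tcp_rot: [[0.309, 0.951, 0.0], [0.951, -0.309, 0.0], [0.0, 0.0, -1.0]]
force: [-0.7, -0.5, 0.5]
opening: 0.347
grasp_force: 30.0
```

```bash
python3 -m jog '0 0 0.6 0 0 0 20;0 0 0 0 0 0 60;0 0 0 0 0 0 60;0 0 -5 0 0 0 60;0 0 -35 0 0 0 60;0 0 -45 0 0 0 70;0 0 -5 0 0 0 87'; python3 - <<'E'
from h import *
c=snap('wrist','w5'); s=read_state(); T=np.array(s['tcp_rot'])
for ci in ([(.072,.028)],[(.082,.016)],[(.072,.028),(.064,.028)],[(.056,.0235)],): 
  p,_=fit(c,(.4225,.172),ci,.006,'w5c'if len(ci)==2 else None); print(p,_)
rel(p)
E
python3 -m jog '-30 10 0 0 0 0 87;-50 17 0 0 0 0 87;-52 18 0 0 0 0 87;-52 18 0 0 0 0 87;-52 18 0 0 0 0 87;-52 18 0 0 0 0 87;-52 18 0 0 0 0 87;-52 18 0 0 0 0 87;-52 18 5 0 0 0 87;-40 14 5 0 0 0 87;-12 3.6 5 0 0 0 87;0 0 0 0 0 0 87'
python3 - <<'E'
from h import *
c=snap('wrist','w6'); print(place_of('wrist','large_wheel')[:1])
for ci in ([(.014,.032)],[(.014,.018)],[(.014,.032),(.014,.018),(0,.032)]): 
  p,_=fit(c,(.4325,-.3515),ci,.010,'w6c'); print(p,_)
rel(p)
E
```

```text
time_s: 11.5
position: [0.4254, 0.1733, 0.1887]
tcp_rot: [[0.309, 0.951, 0.007], [0.951, -0.309, 0.001], [0.003, 0.006, -1.0]]
force: [0.4, 0.4, -0.4]
opening: 0.837
grasp_force: 0.0
[0.42175 0.1735 ] 184.71918
[0.425 0.165] 97.80725
[0.4215 0.173 ] 314.60382
[0.4255 0.165 ] 97.93802
t 11.55 tcp [0.4246 0.1732 0.1878] tool delta mm [-7.5  3.4 -0. ]
time_s: 13.05
position: [0.4315, -0.3507, 0.1693]
tcp_rot: [[0.31, 0.951, -0.002], [0.951, -0.31, 0.003], [0.003, -0.003, -1.0]]
force: [-0.8, -0.5, 0.3]
opening: 0.999
grasp_force: 0.0
[{'at': [0.4232, -0.354, -0.002], 'conf': 0.76}]
[ 0.42575 -0.349  ] 245.75407
[ 0.4255 -0.35  ] 215.22755
[ 0.4255  -0.34975] 605.1815
t 13.15 tcp [ 0.4319 -0.3493  0.1701] tool delta mm [-2.4 -6.   0. ]
```

View pics/w5c.png

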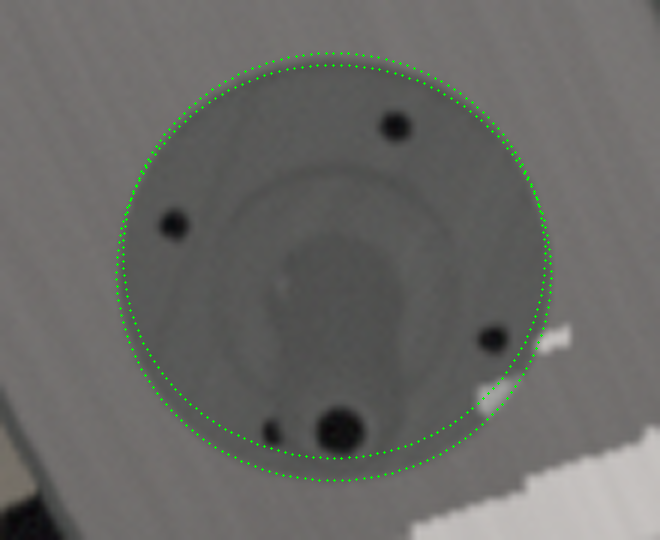

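```bash
python3 -m jog '-2.4 -4.3 50 0 0 0 87;0 0 50 0 0 0 87;0 0 30 0 0 0 87;0 0 15.5 0 0 0 80;0 0 0 0 0 0 55;0 0 0 0 0 0 55;0 0 0 0 0 0 55;0 0 0 0 0 0 55'; python3 - <<'E'
from h import *
rel((.4255,-.3498))
E
```

```text
time_s: 14.15
position: [0.4283, -0.353, 0.0267]
tcp_rot: [[0.309, 0.951, 0.002], [0.951, -0.309, -0.002], [-0.001, 0.002, -1.0]]
force: [0.0, 1.0, 4.6]
opening: 0.725
grasp_force: 30.0
t 14.15 tcp [ 0.4283 -0.353   0.0267] tool delta mm [ 2.2 -3.7 -0. ]
```

View pics/w6c.png

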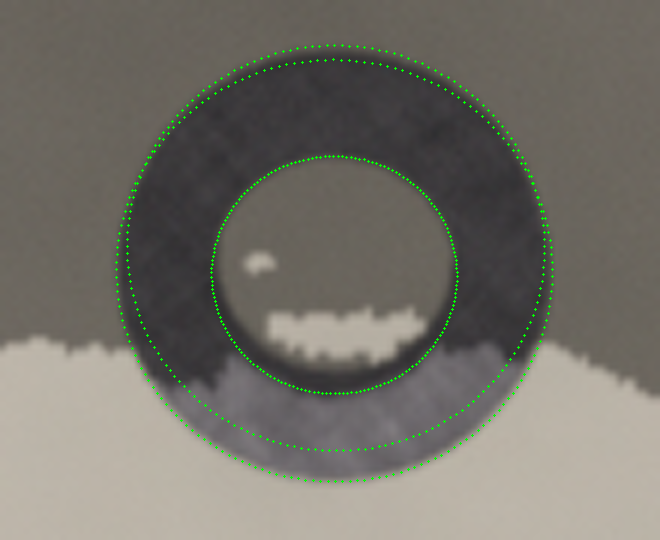

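```bash
python3 -m jog '0 0 -10 0 0 0 50;0 0 -30 0 0 0 50;0 0 -50 0 0 0 50;0 0 -50 0 0 0 50;0 0 -10 0 0 0 50;0 0 0 0 0 0 50;0 0 0 0 0 0 50;0 0 0 0 0 0 50'; python3 - <<'E'
from h import *
c=snap('wrist','w7'); s=read_state(); z=s['position'][2]-.0267; T=np.array(s['tcp_rot']); 
print('cam',T.T@(-np.array(c['R']).T@c['t']-s['position'])*1000)
for ci in ([(z+.014,.018)],[(z+.014,.032)],[(z+.014,.018),(z+.014,.032)]):
  p,_=fit(c,s['position'][:2],ci,.006,'w7c'); rel(p)
E
```

```text
time_s: 15.15
position: [0.427, -0.3517, 0.1738]
tcp_rot: [[0.309, 0.951, -0.002], [0.951, -0.309, 0.003], [0.002, -0.003, -1.0]]
force: [-0.2, -1.0, 0.3]
opening: 0.732
grasp_force: 30.0
cam [  77.0391831    -1.82334032 -139.80774327]
t 15.2 tcp [ 0.4272 -0.3518  0.174 ] tool delta mm [ 2.6 -2.7  0. ]
t 15.2 tcp [ 0.4272 -0.3518  0.174 ] tool delta mm [ 4.4 -1.9  0. ]
t 15.2 tcp [ 0.4272 -0.3518  0.174 ] tool delta mm [ 2.7 -2.2  0. ]
```

View pics/w7c.png

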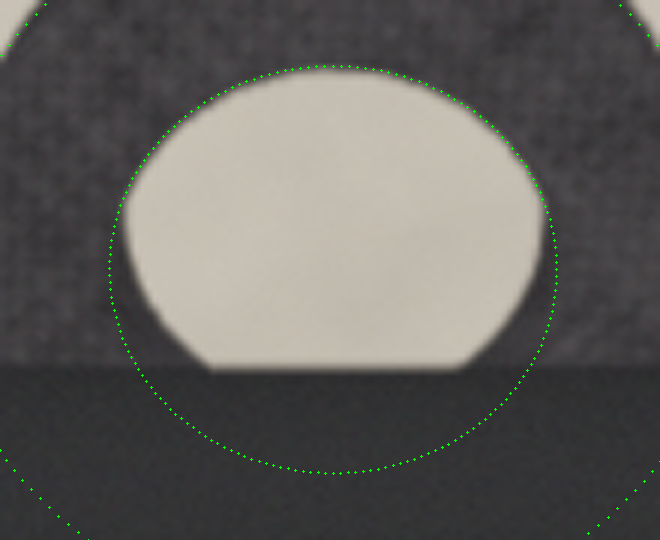

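```bash
python3 -m jog '30 -10 -4 0 0 0 50;50 -17 -4 0 0 0 50;52 -17 0 0 0 0 50;52 -17 0 0 0 0 50;52 -17 0 0 0 0 50;52 -17 0 0 0 0 50;52 -18 0 0 0 0 50;52 -18 0 0 0 0 50;52 -18 0 0 0 0 50;35 -12 0 0 0 0 50;15 -4.2 0 0 0 0 50;0 0 0 0 0 0 50'; python3 -m jog '0 0 0 0 0 0 50; 0 0 0 0 0 0 50'; python3 - <<'E'
from h import *
rel((.4228,.1692))
c=snap('wrist','w8'); s=read_state(); z=s['position'][2]-.0267
p,_=fit(c,s['position'][:2],[(z+.014,.018)],.006); rel(p)
P=[[.4218,.1724,.124],[.4218,.1724,.082]]; print(pix(c,P))
a=c['color'][200:330,230:420,::-1]; cv2.imwrite('pics/w8c.png',cv2.resize(np.ascontiguousarray(a),(760,520),interpolation=cv2.INTER_CUBIC))
E
```

```text
time_s: 16.7
position: [0.4231, 0.1687, 0.183]
tcp_rot: [[0.307, 0.952, -0.001], [0.952, -0.307, -0.0], [-0.001, -0.0, -1.0]]
force: [0.6, 0.1, -0.1]
opening: 0.731
grasp_force: 30.0
time_s: 16.95
position: [0.4233, 0.1672, 0.1834]
tcp_rot: [[0.311, 0.95, -0.0], [0.95, -0.311, -0.0], [-0.0, -0.0, -1.0]]
force: [0.3, -0.3, -0.5]
opening: 0.729
grasp_force: 30.0
t 16.95 tcp [0.4233 0.1672 0.1834] tool delta mm [ 1.7 -1.1 -0. ]
t 17.0 tcp [0.4233 0.1673 0.1834] tool delta mm [ 1.7 -2.1 -0. ]
[[317.39208112 259.71399493]
 [317.75139089 239.87895055]]
```

View pics/w8c.png

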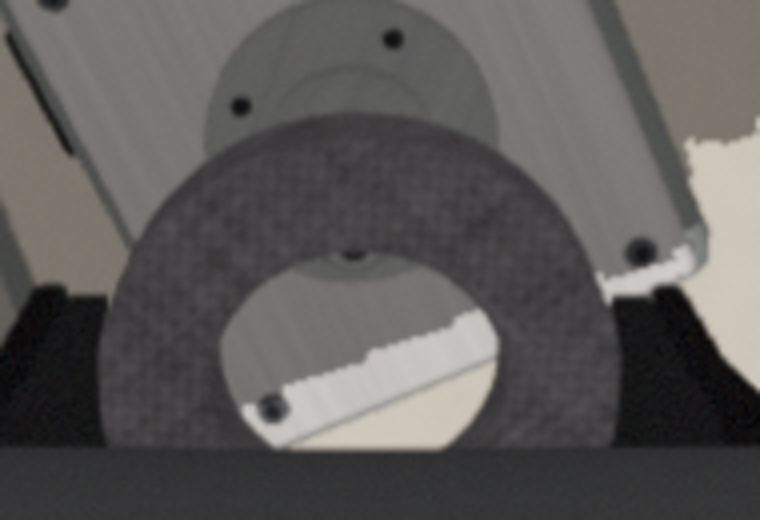

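```bash
python3 -m jog '2.2 -1 15 0 0 0 50;0 0 20 0 0 0 50;0 0 20 0 0 0 50;0 0 10 0 0 0 50;0 0 5 0 0 0 50;0 0 0 0 0 0 50;0 0 0 0 0 0 50'; python3 -m jog '0 0 3 0 0 0 50;0 0 3 0 0 0 50;0 0 3 0 0 0 50;0 0 0 0 0 0 50'
```

```text
time_s: 17.88
position: [0.4233, 0.1709, 0.1139]
tcp_rot: [[0.309, 0.951, 0.001], [0.951, -0.309, 0.0], [0.001, 0.001, -1.0]]
force: [1.2, 0.1, -0.4]
opening: 0.729
grasp_force: 30.0
time_s: 18.38
position: [0.4227, 0.1708, 0.1042]
tcp_rot: [[0.309, 0.951, -0.001], [0.951, -0.309, -0.0], [-0.0, -0.001, -1.0]]
force: [0.3, 0.3, -0.8]
opening: 0.732
grasp_force: 30.0
```

```bash
python3 -m jog '0 0 3 0 0 0 50;0 0 1.5 0 0 0 50;0 0 0 0 0 0 50'; python3 -m jog '0 0 1 0 0 0 50;0 0 0.5 0 0 0 50;0 0 0 0 0 0 50'
```

```text
time_s: 18.75
position: [0.4228, 0.1708, 0.0998]
tcp_rot: [[0.309, 0.951, -0.0], [0.951, -0.309, -0.0], [-0.0, -0.0, -1.0]]
force: [-0.4, 0.4, -1.0]
opening: 0.728
grasp_force: 30.0
time_s: 19.12
position: [0.423, 0.1708, 0.0987]
tcp_rot: [[0.309, 0.951, 0.0], [0.951, -0.309, 0.0], [0.0, 0.0, -1.0]]
force: [-0.3, -0.4, 2.3]
opening: 0.727
grasp_force: 30.0
```

```bash
python3 -m jog '0 0 0.3 0 0 0 50;0 0 0 0 0 0 87;0 0 0 0 0 0 87;0 0 -5 0 0 0 87;0 0 -30 0 0 0 87;0 0 -35 0 0 0 87;0 0 -15 0 0 0 87;0 0 0 0 0 0 87;0 0 0 0 0 0 87'; python3 - <<'E'
from h import *
c=snap('wrist','w9'); s=read_state()
p,_=fit(c,(.4218,.1724),[(.086,.032)],.006,'w9c'); print(p,_); p,_=fit(c,(.4218,.1724),[(.086,.018)],.006); print(p,_)
rel(p)
E
python3 -m jog '-20 15 0 0 0 0 87;-35 27 0 0 0 0 87;-40 30 0 0 0 0 87;-42 31 0 0 0 0 87;-42 31 0 0 0 0 87;-42 31 0 0 0 0 87;-42 31 0 0 0 0 87;-42 31 0 0 0 0 87;-42 31 0 0 0 0 87;-35 27 5 0 0 0 87;-24 20 3 0 0 0 87;0 0 0 0 0 0 87'
python3 -m jog '0 0 0 0 0 0 87;0 0 0 0 0 0 87;0 0 0 0 0 0 87'
python3 - <<'E'
from h import *
c=snap('wrist','w10'); print(place_of('wrist','collar')[:3])
for ci in ([(.014,.023)],[(.020,.0085)],[(.014,.023),(.020,.0115),(0,.023)]): 
  p,_=fit(c,(.587,-.31),ci,.010,'w10c'); print(p,_)
rel(p)
E
```

```text
time_s: 20.25
position: [0.4224, 0.1707, 0.1826]
tcp_rot: [[0.309, 0.951, -0.001], [0.951, -0.309, -0.0], [-0.001, -0.001, -1.0]]
force: [0.5, 0.6, -0.6]
opening: 0.998
grasp_force: 0.0
[0.42205 0.17415] 240.04337
[0.4218 0.1729] 118.93938
t 20.3 tcp [0.4222 0.1707 0.1824] tool delta mm [ 2.  -1.1  0. ]
time_s: 21.8
position: [0.5875, -0.3117, 0.173]
tcp_rot: [[0.311, 0.95, -0.001], [0.95, -0.311, 0.001], [0.0, -0.002, -1.0]]
force: [-0.5, -0.1, 0.2]
opening: 1.002
grasp_force: 0.0
time_s: 22.18
position: [0.5875, -0.3084, 0.1754]
tcp_rot: [[0.308, 0.951, -0.0], [0.951, -0.308, 0.0], [0.0, -0.0, -1.0]]
force: [0.9, -0.8, -0.2]
opening: 0.997
grasp_force: 0.0
[{'at': [0.5797, -0.3059, 0.0001], 'conf': 0.87}, {'at': [0.6979, -0.3195, 0.001], 'conf': 0.59}, {'at': [0.5032, -0.1287, -0.0047], 'conf': 0.57}]
[ 0.584  -0.3055] 81.80678
[ 0.59575 -0.31375] 114.37585
[ 0.58275 -0.30725] 225.19595
t 22.27 tcp [ 0.5877 -0.3088  0.1755] tool delta mm [-0.  -5.1 -0. ]
```

View pics/w10c.png

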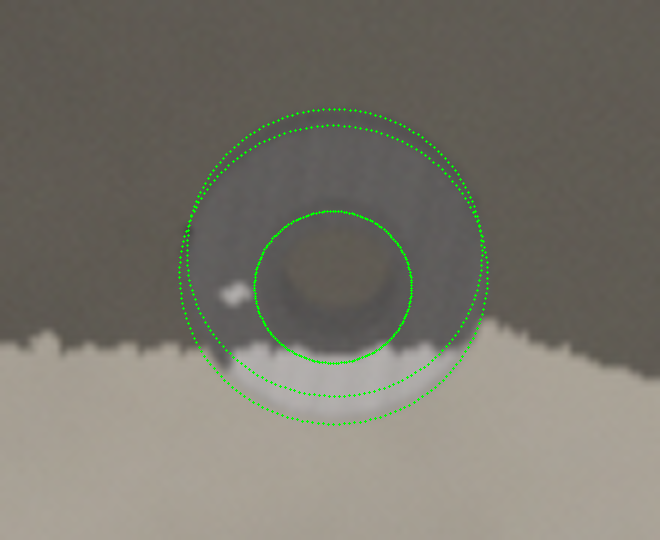

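Good: this is the aluminium collar, with its dark set screw at crop (220,355).

```bash
python3 -m jog '0 -3.2 50 0 0 0 66;0 0 50 0 0 0 66;0 0 33 0 0 0 66;0 0 18 0 0 0 66;0 0 0 0 0 0 66;0 0 0 0 0 0 38;0 0 0 0 0 0 38;0 0 0 0 0 0 38;0 0 0 0 0 0 38'; python3 -m jog '0 0 -10 0 0 0 35;0 0 -30 0 0 0 35;0 0 -50 0 0 0 35;0 0 -50 0 0 0 35;0 0 -10 0 0 0 35;0 0 0 0 0 0 35;0 0 0 0 0 0 35;0 0 0 0 0 0 35;0 0 0 0 0 0 35'; python3 - <<'E'
from h import *
c=snap('wrist','w11'); s=read_state(); print(s['position'])
z=s['position'][2]-.0255
for ci in ([(z+.014,.023)],[(z+.020,.0115)],[(z+.020,.0085)],[(z+.014,.023),(z+.020,.0115)]):
  p,_=fit(c,s['position'][:2],ci,.006,'w11c'); rel(p)
E
```

```text
time_s: 23.4
position: [0.5848, -0.3088, 0.0247]
tcp_rot: [[0.309, 0.951, 0.001], [0.951, -0.309, -0.001], [-0.0, 0.001, -1.0]]
force: [0.3, 1.1, 2.5]
opening: 0.52
grasp_force: 30.0
time_s: 24.52
position: [0.5841, -0.3082, 0.1728]
tcp_rot: [[0.309, 0.951, -0.002], [0.951, -0.309, 0.001], [0.001, -0.002, -1.0]]
force: [1.0, 1.3, -0.6]
opening: 0.516
grasp_force: 30.0
[ 0.58423852 -0.30834982  0.17310253]
t 24.57 tcp [ 0.5842 -0.3083  0.1731] tool delta mm [ 4.6 -2.   0. ]
t 24.57 tcp [ 0.5842 -0.3083  0.1731] tool delta mm [-8.2 -4.2  0. ]
t 24.57 tcp [ 0.5842 -0.3083  0.1731] tool delta mm [ 1.9 -2.2  0. ]
t 24.57 tcp [ 0.5842 -0.3083  0.1731] tool delta mm [ 4.3 -2.2  0. ]
```

View pics/w11c.png

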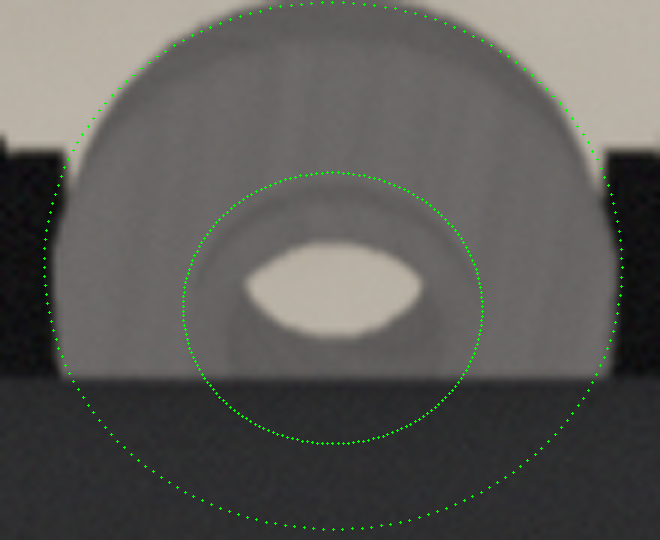

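```bash
python3 -m jog '20 -15 -4 0 0 0 35;35 -26 -4 0 0 0 35;42 -31 0 0 0 0 35;42 -31 0 0 0 0 35;42 -31 0 0 0 0 35;42 -31 0 0 0 0 35;42 -31 0 0 0 0 35;42 -31 0 0 0 0 35;42 -31 0 0 0 0 35;32 -24 0 0 0 0 35;16 -13 0 0 0 0 35;8 -6 0 0 0 0 35'; python3 -m jog '0 0 0 0 0 0 35; 0 0 0 0 0 0 35; 0 0 0 0 0 0 35; 0 0 0 0 0 0 35'; python3 - <<'E'
from h import *
rel((.4231,.1703))
c=snap('wrist','w12'); s=read_state(); z=s['position'][2]-.0247
for ci in ([(z+.02,.0085)],[(z,.023)]):
  p,_=fit(c,s['position'][:2],ci,.005); rel(p)
a=c['color'][200:330,230:420,::-1]; cv2.imwrite('pics/w12c.png',cv2.resize(np.ascontiguousarray(a),(760,520),interpolation=cv2.INTER_CUBIC))
E
```

```text
time_s: 26.08
position: [0.4229, 0.1706, 0.1822]
tcp_rot: [[0.307, 0.952, 0.0], [0.952, -0.307, -0.0], [-0.0, 0.0, -1.0]]
force: [0.4, 0.2, -0.1]
opening: 0.518
grasp_force: 30.0
time_s: 26.58
position: [0.4237, 0.1691, 0.1821]
tcp_rot: [[0.31, 0.951, 0.0], [0.951, -0.31, -0.0], [-0.0, 0.0, -1.0]]
force: [-0.4, 1.0, -1.5]
opening: 0.517
grasp_force: 30.0
t 26.57 tcp [0.4237 0.1691 0.1821] tool delta mm [ 1.  -0.9 -0. ]
t 26.62 tcp [0.4236 0.1691 0.1821] tool delta mm [ 1.  -1.7 -0. ]
t 26.62 tcp [0.4236 0.1691 0.1821] tool delta mm [ 0.7 -1.8 -0. ]
```

View pics/w12c.png

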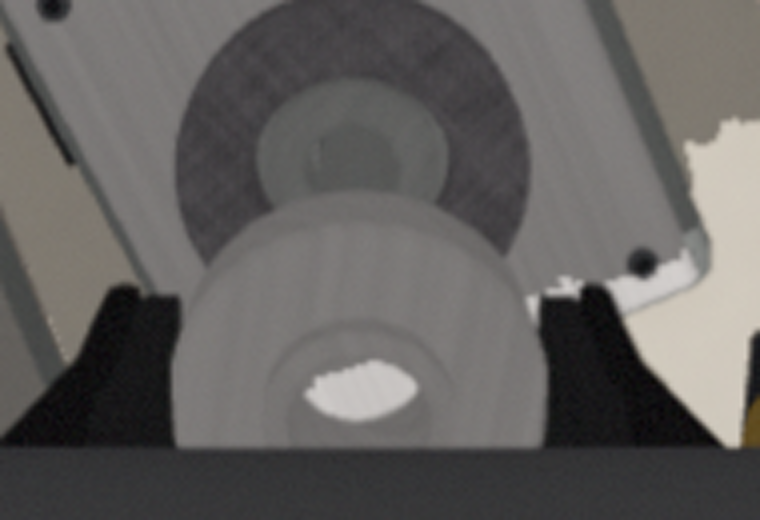

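```bash
python3 -m jog '1.6 -1 12 0 0 0 35;0 0 15 0 0 0 35;0 0 5 0 0 0 35;0 0 5 0 0 0 35;0 0 4 0 0 0 35;0 0 0 0 0 0 35;0 0 0 0 0 0 35'; python3 -m jog '0 0 7 0 0 0 35;0 0 7 0 0 0 35;0 0 5 0 0 0 35;0 0 0 0 0 0 35'
```

```text
time_s: 27.5
position: [0.4231, 0.1715, 0.1413]
tcp_rot: [[0.309, 0.951, 0.001], [0.951, -0.309, 0.0], [0.0, 0.001, -1.0]]
force: [0.5, 0.1, -0.3]
opening: 0.517
grasp_force: 30.0
time_s: 28.0
position: [0.4225, 0.1714, 0.1216]
tcp_rot: [[0.309, 0.951, -0.001], [0.951, -0.309, -0.0], [-0.001, -0.001, -1.0]]
force: [0.6, 0.0, -0.8]
opening: 0.517
grasp_force: 30.0
```

```bash
python3 -m jog '0 0 6 0 0 0 35;0 0 2.5 0 0 0 35;0 0 1 0 0 0 35;0 0 0 0 0 0 35'; python3 -m jog '0 0 1 0 0 0 35;0 0 0.5 0 0 0 35;0 0 0 0 0 0 35'
```

```text
time_s: 28.5
position: [0.4229, 0.1714, 0.1126]
tcp_rot: [[0.309, 0.951, -0.0], [0.951, -0.309, -0.0], [-0.0, -0.0, -1.0]]
force: [0.1, -0.3, 0.2]
opening: 0.519
grasp_force: 30.0
time_s: 28.88
position: [0.4229, 0.1714, 0.1112]
tcp_rot: [[0.309, 0.951, 0.0], [0.951, -0.309, 0.0], [0.0, 0.0, -1.0]]
force: [0.2, 0.0, -0.8]
opening: 0.512
grasp_force: 30.0
```

```bash
python3 -m jog '0 0 0.7 0 0 0 35;0 0 0 0 0 0 35'; python3 -m jog '0 0 0.4 0 0 0 35;0 0 0 0 0 0 35'
```

```text
time_s: 29.12
position: [0.423, 0.1715, 0.1106]
tcp_rot: [[0.309, 0.951, 0.0], [0.951, -0.309, 0.0], [0.0, 0.0, -1.0]]
force: [-0.5, -0.5, 2.2]
opening: 0.519
grasp_force: 30.0
time_s: 29.38
position: [0.423, 0.1715, 0.1106]
tcp_rot: [[0.309, 0.951, 0.001], [0.951, -0.309, 0.0], [0.0, 0.001, -1.0]]
force: [-0.8, -0.6, 6.2]
opening: 0.516
grasp_force: 30.0
```

Seated at 0.1106 m against 0.1107 m expected. Releasing, then on to the small wheel.

```bash
python3 -m jog '0 0 -0.3 0 0 0 60;0 0 0 0 0 0 70;0 0 -5 0 0 0 87;0 0 -25 0 0 0 87;0 0 -30 0 0 0 87;0 0 -10 0 0 0 87;0 0 0 0 0 0 87;0 0 0 0 0 0 87;0 0 0 0 0 0 87'; python3 - <<'E'
from h import *
c=snap('wrist','w13')
for ci in ([(.086,.032)],[(.106,.0115)],[(.086,.023),(.1,.023)]): print(fit(c,(.4218,.1724),ci,.004))
rel((.4218,.1724))
E
python3 -m jog '-20 8 0 0 0 0 87;-36 13 0 0 0 0 87;-45 17 2 0 0 0 87;-45 17 2 0 0 0 87;-40 15 2 0 0 0 87;-22 8 2 0 0 0 87;-10 4 2 0 0 0 87;0 0 0 0 0 0 87;0 0 0 0 0 0 87;0 0 0 0 0 0 87;0 0 0 0 0 0 87'
python3 - <<'E'
from h import *
c=snap('wrist','w14'); print(place_of('wrist','small_wheel')[:2])
for ci in ([(.014,.026)],[(.014,.014)],[(.014,.026),(.014,.014),(0,.026)]): 
  p,_=fit(c,(.4325,-.0615),ci,.012,'w14c'); print(p,_)
rel(p)
E
```

```text
time_s: 30.5
position: [0.4223, 0.1713, 0.1794]
tcp_rot: [[0.309, 0.951, -0.002], [0.951, -0.309, -0.0], [-0.001, -0.002, -1.0]]
force: [-0.3, 0.1, 0.4]
opening: 0.999
grasp_force: 0.0
(array([0.42205, 0.17415]), np.float32(237.71059))
(array([0.41855, 0.17165]), np.float32(101.25486))
(array([0.42155, 0.17315]), np.float32(344.09973))
t 30.55 tcp [0.4224 0.1713 0.1795] tool delta mm [ 0.8 -0.9  0. ]
time_s: 31.92
position: [0.4335, -0.0606, 0.1704]
tcp_rot: [[0.308, 0.951, 0.0], [0.951, -0.308, 0.0], [0.0, 0.0, -1.0]]
force: [0.1, -0.4, 0.1]
opening: 0.996
grasp_force: 0.0
[{'at': [0.4352, -0.0611, -0.001], 'conf': 0.93}]
[ 0.43175 -0.0595 ] 249.98416
[ 0.432   -0.05875] 228.25325
[ 0.4315 -0.0595] 606.6446
t 32.02 tcp [ 0.4336 -0.0608  0.1704] tool delta mm [ 0.6 -2.4 -0. ]
```

View pics/w14c.png

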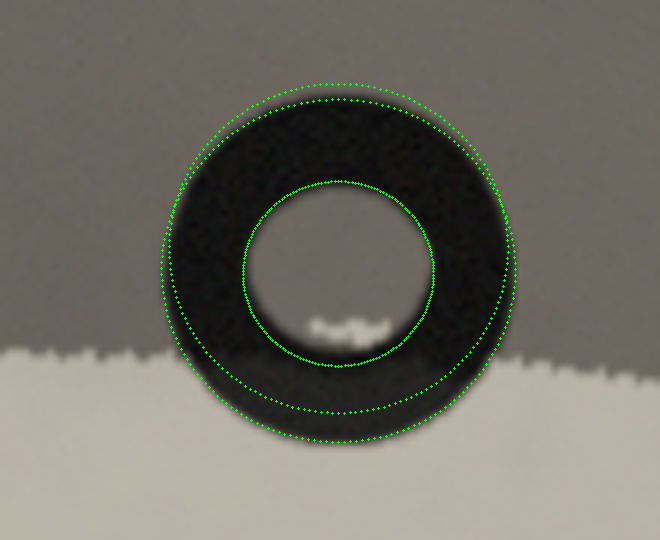

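```bash
python3 -m jog '0.4 -0.5 50 0 0 0 75;0 0 50 0 0 0 72;0 0 31 0 0 0 72;0 0 15 0 0 0 72;0 0 0 0 0 0 72;0 0 0 0 0 0 44;0 0 0 0 0 0 44;0 0 0 0 0 0 44;0 0 0 0 0 0 44'; python3 -m jog '0 0 -10 0 0 0 40;0 0 -30 0 0 0 40;0 0 -50 0 0 0 40;0 0 -50 0 0 0 40;0 0 -15 0 0 0 40;0 0 0 0 0 0 40;0 0 0 0 0 0 40;0 0 0 0 0 0 40;0 0 0 0 0 0 40'; python3 - <<'E'
from h import *
c=snap('wrist','w15'); s=read_state(); z=s['position'][2]-.025
for ci in ([(z+.014,.014)],[(z+.014,.026)],[(z,.026)]):
  p,_=fit(c,s['position'][:2],ci,.006); rel(p)
rel((.4217,.1728))
E
```

```text
time_s: 33.15
position: [0.4335, -0.0608, 0.0246]
tcp_rot: [[0.309, 0.951, 0.001], [0.951, -0.309, -0.0], [-0.0, 0.001, -1.0]]
force: [0.1, 0.4, 2.6]
opening: 0.587
grasp_force: 30.0
time_s: 34.28
position: [0.4327, -0.0606, 0.1785]
tcp_rot: [[0.309, 0.951, -0.002], [0.951, -0.309, 0.001], [0.0, -0.002, -1.0]]
force: [-0.4, -0.1, -1.0]
opening: 0.587
grasp_force: 30.0
t 34.33 tcp [ 0.4328 -0.0606  0.1786] tool delta mm [ 0.6 -2.3  0. ]
t 34.33 tcp [ 0.4328 -0.0606  0.1786] tool delta mm [ 2.8 -2.   0. ]
t 34.33 tcp [ 0.4328 -0.0606  0.1786] tool delta mm [-0.5 -2.2  0. ]
t 34.33 tcp [ 0.4328 -0.0606  0.1786] tool delta mm [ 2.185e+02 -8.270e+01  2.000e-01]
```

```bash
python3 -m jog '20 -7 -4 0 0 0 40;36 -13 -3 0 0 0 40;45 -17 0 0 0 0 40;45 -17 0 0 0 0 40;38 -14 0 0 0 0 40;22 -8 0 0 0 0 40;10 -4.8 0 0 0 0 40;2 0 0 0 0 0 40;0 0 0 0 0 0 40;0 0 0 0 0 0 40;0 0 0 0 0 0 40;0 0 0 0 0 0 40'; python3 - <<'E'
from h import *
c=snap('wrist','w16'); s=read_state(); z=s['position'][2]-.0246
p,_=fit(c,s['position'][:2],[(z+.014,.014)],.006); rel(p)
rel((.4217,.1728))
E
```

```text
time_s: 35.83
position: [0.4238, 0.1712, 0.1864]
tcp_rot: [[0.31, 0.951, 0.0], [0.951, -0.31, -0.0], [-0.0, 0.0, -1.0]]
force: [-0.8, -0.7, -0.1]
opening: 0.588
grasp_force: 30.0
t 35.88 tcp [0.4237 0.1713 0.1864] tool delta mm [ 0.  -1.6  0. ]
t 35.88 tcp [0.4237 0.1713 0.1864] tool delta mm [ 0.8 -2.4  0. ]
```

```bash
python3 -m jog '0.6 -0.6 12 0 0 0 40;0 0 15 0 0 0 40;0 0 12 0 0 0 40;0 0 8 0 0 0 40;0 0 5 0 0 0 40;0 0 0 0 0 0 40;0 0 0 0 0 0 40'; python3 -m jog '0 0 3 0 0 0 40;0 0 3 0 0 0 40;0 0 1.5 0 0 0 40;0 0 0 0 0 0 40'; python3 -m jog '0 0 1 0 0 0 40;0 0 0.7 0 0 0 40;0 0 0 0 0 0 40'
```

```text
time_s: 36.75
position: [0.4236, 0.1724, 0.1346]
tcp_rot: [[0.309, 0.951, 0.001], [0.951, -0.309, 0.0], [0.0, 0.001, -1.0]]
force: [0.5, 0.4, -0.6]
opening: 0.586
grasp_force: 30.0
time_s: 37.25
position: [0.4232, 0.1723, 0.1267]
tcp_rot: [[0.309, 0.951, -0.0], [0.951, -0.309, -0.0], [-0.0, -0.0, -1.0]]
force: [-0.0, -0.1, 0.4]
opening: 0.588
grasp_force: 30.0
time_s: 37.62
position: [0.4233, 0.1723, 0.1251]
tcp_rot: [[0.309, 0.951, -0.0], [0.951, -0.309, -0.0], [-0.0, -0.0, -1.0]]
force: [-0.2, -0.5, 0.7]
opening: 0.59
grasp_force: 30.0
```

```bash
python3 -m jog '0 0 0.6 0 0 0 40;0 0 0 0 0 0 40'; python3 -m jog '0 0 0.4 0 0 0 40;0 0 0 0 0 0 40'
```

```text
time_s: 37.88
position: [0.4234, 0.1724, 0.1246]
tcp_rot: [[0.309, 0.951, 0.0], [0.951, -0.309, 0.0], [0.0, 0.0, -1.0]]
force: [-0.2, -0.4, 0.6]
opening: 0.591
grasp_force: 30.0
time_s: 38.12
position: [0.4234, 0.1724, 0.1246]
tcp_rot: [[0.309, 0.951, 0.0], [0.951, -0.309, 0.0], [0.0, 0.0, -1.0]]
force: [-1.5, 0.5, 5.9]
opening: 0.593
grasp_force: 30.0
```

```bash
python3 -m jog '0 0 -0.3 0 0 0 66;0 0 0 0 0 0 76;0 0 -5 0 0 0 87;0 0 -25 0 0 0 87;0 0 -25 0 0 0 87;0 0 -7 0 0 0 87;0 0 0 0 0 0 87;0 0 0 0 0 0 87;0 0 0 0 0 0 87'; python3 - <<'E'
from h import *
c=snap('wrist','w17')
for ci in ([(.114,.026)],[(.114,.014)],[(.114,.026),(.1,.026)]): print(fit(c,(.4218,.1724),ci,.004,'w17c'))
rel((.4218,.1724))
E
python3 -m jog '-18 17 0 0 0 0 87;-30 28 0 0 0 0 87;-38 35 2 0 0 0 87;-42 38 2 0 0 0 87;-42 38 2 0 0 0 87;-42 38 2 0 0 0 87;-38 35 2 0 0 0 87;-28 25 2 0 0 0 87;-15 13 0 0 0 0 87;0 0 0 0 0 0 87;0 0 0 0 0 0 87;0 0 0 0 0 0 87'
python3 - <<'E'
from h import *
c=snap('wrist','w18'); print(place_of('wrist','end_flange')[:2])
for ci in ([(.022,.014)],[(.006,.02)],[(.022,.014),(.022,.0085),(0.006,.02)]): 
  p,_=fit(c,(.585,-.189),ci,.010,'w18c'); print(p,_)
rel(p)
a=cv2.imread('pics/w17c.png');b=cv2.imread('pics/w18c.png');m=np.hstack([a,b]);cv2.imwrite('pics/m18.png',cv2.resize(m,(800,int(800*m.shape[0]/m.shape[1]))))
E
```

```text
time_s: 39.25
position: [0.4228, 0.1723, 0.1857]
tcp_rot: [[0.309, 0.951, -0.002], [0.951, -0.309, -0.0], [-0.001, -0.002, -1.0]]
force: [-1.0, 0.5, 0.3]
opening: 1.0
grasp_force: 0.0
(array([0.42205, 0.17415]), np.float32(242.52718))
(array([0.42255, 0.1764 ]), np.float32(149.7295))
(array([0.4213 , 0.17215]), np.float32(319.72318))
t 39.3 tcp [0.4229 0.1723 0.1857] tool delta mm [-0.2 -1.1  0. ]
time_s: 40.8
position: [0.5862, -0.187, 0.1746]
tcp_rot: [[0.307, 0.952, -0.001], [0.952, -0.307, 0.001], [0.0, -0.001, -1.0]]
force: [1.0, -0.1, -0.6]
opening: 1.002
grasp_force: 0.0
[{'at': [0.5868, -0.1837, -0.0047], 'conf': 0.68}]
[ 0.584 -0.186] 124.82435
[ 0.586   -0.18475] 175.98058
[ 0.58575 -0.1855 ] 370.8681
t 40.9 tcp [ 0.5865 -0.1875  0.1747] tool delta mm [ 1.7 -1.3  0. ]
```

View pics/m18.png

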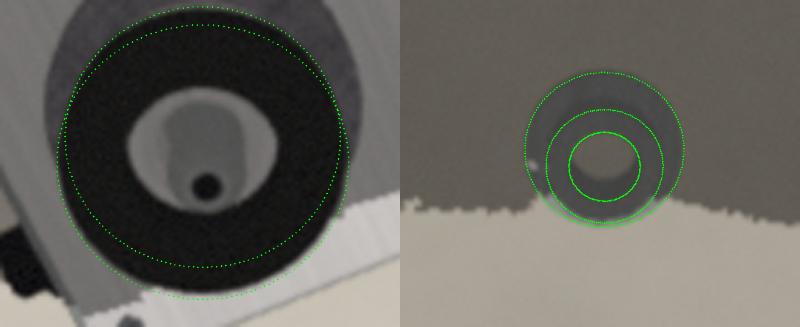

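The small wheel sits over the pilot with the spindle tip at (205,187) inside its bore. The end flange fit is good at (605,165).

```bash
python3 -m jog '1.5 0.6 50 0 0 0 60;0 0 50 0 0 0 55;0 0 30 0 0 0 50;0 0 14.5 0 0 0 50;0 0 0 0 0 0 50;0 0 0 0 0 0 18;0 0 0 0 0 0 18;0 0 0 0 0 0 18;0 0 0 0 0 0 18'; python3 -m jog '0 0 -10 0 0 0 18;0 0 -30 0 0 0 18;0 0 -50 0 0 0 18;0 0 -50 0 0 0 18;0 0 -17 0 0 0 18;0 0 0 0 0 0 18;0 0 0 0 0 0 18;0 0 0 0 0 0 18;0 0 0 0 0 0 18'; python3 - <<'E'
from h import *
c=snap('wrist','w19'); s=read_state(); z=s['position'][2]-.030
for ci in ([(z+.022,.0085)],[(z+.006,.02)],[(z,.02)],[(z+.022,.014)]):
  p,_=fit(c,s['position'][:2],ci,.005); rel(p)
rel((.4218,.1722))
E
```

```text
time_s: 42.02
position: [0.5881, -0.1878, 0.031]
tcp_rot: [[0.309, 0.951, 0.001], [0.951, -0.309, -0.0], [-0.0, 0.001, -1.0]]
force: [-1.4, 0.5, 5.6]
opening: 0.304
grasp_force: 30.0
time_s: 43.15
position: [0.5872, -0.1873, 0.1854]
tcp_rot: [[0.309, 0.951, -0.002], [0.951, -0.309, 0.001], [0.0, -0.003, -1.0]]
force: [0.4, -0.0, -1.1]
opening: 0.308
grasp_force: 30.0
t 43.2 tcp [ 0.5874 -0.1873  0.1858] tool delta mm [ 5.2  3.  -0. ]
t 43.2 tcp [ 0.5874 -0.1873  0.1858] tool delta mm [ 4.  -2.1  0. ]
t 43.2 tcp [ 0.5874 -0.1873  0.1858] tool delta mm [ 1.9 -2.2  0. ]
t 43.2 tcp [ 0.5874 -0.1873  0.1858] tool delta mm [ 2.8 -2.   0. ]
t 43.2 tcp [ 0.5874 -0.1873  0.1858] tool delta mm [ 290.8 -268.6    0.7]
```

```bash
python3 -m jog '18 -17 -3 0 0 0 18;30 -28 -3 0 0 0 18;38 -35 0 0 0 0 18;42 -38 0 0 0 0 18;42 -38 0 0 0 0 18;42 -38 0 0 0 0 18;36 -35 0 0 0 0 18;26 -24 0 0 0 0 18;15 -13.7 0 0 0 0 18;0 0 0 0 0 0 18;0 0 0 0 0 0 18;0 0 0 0 0 0 18'; python3 -m jog '0 0 0 0 0 0 18; 0 0 0 0 0 0 18'; python3 - <<'E'
from h import *
c=snap('wrist','w20'); s=read_state(); z=s['position'][2]-.031
for ci in ([(z,.02)],[(z+.006,.02),(z,.02)],[(z+.022,.014)]):
  p,_=fit(c,s['position'][:2],ci,.005); rel(p)
rel((.4218,.1722))
a=c['color'][200:330,230:420,::-1]; cv2.imwrite('pics/w20c.png',cv2.resize(np.ascontiguousarray(a),(760,520),interpolation=cv2.INTER_CUBIC))
E
```

```text
time_s: 44.7
position: [0.4241, 0.1689, 0.1929]
tcp_rot: [[0.31, 0.951, 0.0], [0.951, -0.31, -0.0], [-0.0, 0.0, -1.0]]
force: [-0.1, 0.5, -0.3]
opening: 0.302
grasp_force: 30.0
time_s: 44.95
position: [0.4236, 0.1693, 0.1929]
tcp_rot: [[0.31, 0.951, 0.0], [0.951, -0.31, -0.0], [-0.0, 0.0, -1.0]]
force: [0.2, -0.3, -1.7]
opening: 0.303
grasp_force: 30.0
t 45.0 tcp [0.4236 0.1694 0.1929] tool delta mm [ 1.3 -1.7 -0. ]
t 45.0 tcp [0.4236 0.1694 0.1929] tool delta mm [ 2.3 -1.8 -0. ]
t 45.0 tcp [0.4236 0.1694 0.1929] tool delta mm [ 5.2 -1.7 -0. ]
t 45.0 tcp [0.4236 0.1694 0.1929] tool delta mm [ 2.1 -2.5 -0. ]
```

View pics/w20c.png

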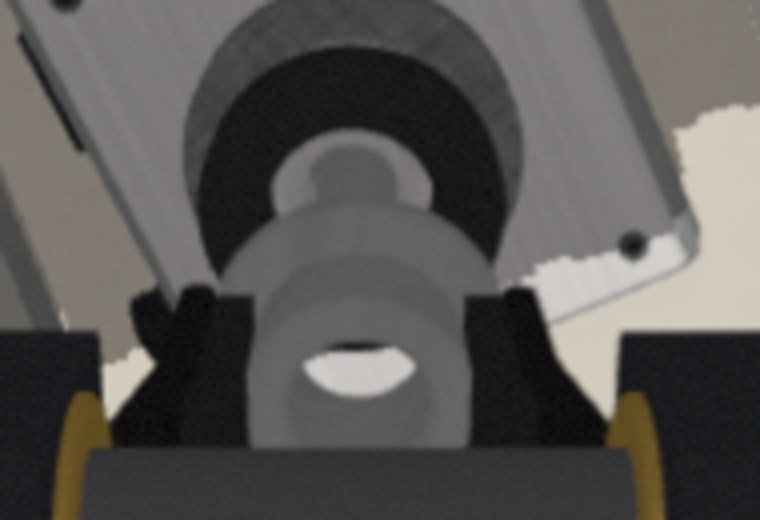

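```bash
python3 -m jog '0.7 -0.7 12 0 0 0 18;0 0 12 0 0 0 18;0 0 7 0 0 0 18;0 0 5 0 0 0 18;0 0 4 0 0 0 18;0 0 0 0 0 0 18;0 0 0 0 0 0 18'; python3 -m jog '0 0 3 0 0 0 18;0 0 1.5 0 0 0 18;0 0 1 0 0 0 18;0 0 0 0 0 0 18'
```

```text
time_s: 45.88
position: [0.4231, 0.1706, 0.1531]
tcp_rot: [[0.309, 0.951, 0.001], [0.951, -0.309, 0.0], [0.0, 0.001, -1.0]]
force: [-0.6, -0.8, -1.1]
opening: 0.299
grasp_force: 30.0
time_s: 46.38
position: [0.4229, 0.1706, 0.1474]
tcp_rot: [[0.309, 0.951, -0.0], [0.951, -0.309, -0.0], [-0.0, -0.0, -1.0]]
force: [1.0, 0.5, -1.9]
opening: 0.303
grasp_force: 30.0
```

```bash
python3 -m jog '0 0 1.5 0 0 0 18;0 0 0 0 0 0 18;0 0 0 0 0 0 18'; python3 -m jog '0 0 0.9 0 0 0 18;0 0 0 0 0 0 18'
```

```text
time_s: 46.75
position: [0.4229, 0.1706, 0.1459]
tcp_rot: [[0.309, 0.951, -0.0], [0.951, -0.309, -0.0], [-0.0, -0.0, -1.0]]
force: [-0.2, -0.2, -0.4]
opening: 0.302
grasp_force: 30.0
time_s: 47.0
position: [0.4229, 0.1706, 0.145]
tcp_rot: [[0.309, 0.951, -0.0], [0.951, -0.309, -0.0], [-0.0, -0.0, -1.0]]
force: [-0.3, 0.4, -1.3]
opening: 0.308
grasp_force: 30.0
```

```bash
python3 -m jog '0 0 0.7 0 0 0 18;0 0 0 0 0 0 18'; python3 -m jog '0 0 0.5 0 0 0 18;0 0 0 0 0 0 18'
```

```text
time_s: 47.25
position: [0.423, 0.1706, 0.1449]
tcp_rot: [[0.309, 0.951, 0.0], [0.951, -0.309, 0.0], [0.0, 0.0, -1.0]]
force: [-1.9, -0.2, 4.8]
opening: 0.307
grasp_force: 30.0
time_s: 47.5
position: [0.423, 0.1706, 0.1448]
tcp_rot: [[0.309, 0.951, 0.001], [0.951, -0.309, 0.0], [0.0, 0.001, -1.0]]
force: [-1.5, -0.7, 9.3]
opening: 0.3
grasp_force: 30.0
```

Seated. Releasing, backing off and checking.

```bash
python3 -m jog '0 0 -0.5 0 0 0 40;0 0 0 0 0 0 55;0 0 0 0 0 0 60;0 0 -5 0 0 0 60;0 0 -25 0 0 0 60;0 0 -35 0 0 0 80;0 0 -25 0 0 0 80;0 0 0 0 0 0 80;0 0 0 0 0 0 80;0 0 0 0 0 0 80'; python3 - <<'E'
from h import *
c=snap('wrist','w21'); 
for ci in ([(.12,.02),(.114,.02)],[(.136,.014)],[(.086,.032)]): print(fit(c,(.4218,.1724),ci,.005))
d=capture('side'); p=pix(d,[.423,.172,.1])[0].astype(int)
a=c['color'][150:310,220:420,::-1]; b=d['color'][p[1]-40:p[1]+40,p[0]-50:p[0]+50,::-1]
m=np.hstack([cv2.resize(np.ascontiguousarray(q),(400,320),interpolation=cv2.INTER_CUBIC) for q in (a,b)]); cv2.imwrite('pics/fin.png',m)
E
```

```text
time_s: 48.75
position: [0.4221, 0.1704, 0.2332]
tcp_rot: [[0.309, 0.951, -0.003], [0.951, -0.309, -0.0], [-0.001, -0.002, -1.0]]
force: [-0.1, -1.3, -0.1]
opening: 0.914
grasp_force: 0.0
(array([0.4213 , 0.17215]), np.float32(471.82452))
(array([0.4268, 0.1684]), np.float32(140.60222))
(array([0.42205, 0.17365]), np.float32(233.37083))
```

View pics/fin.png

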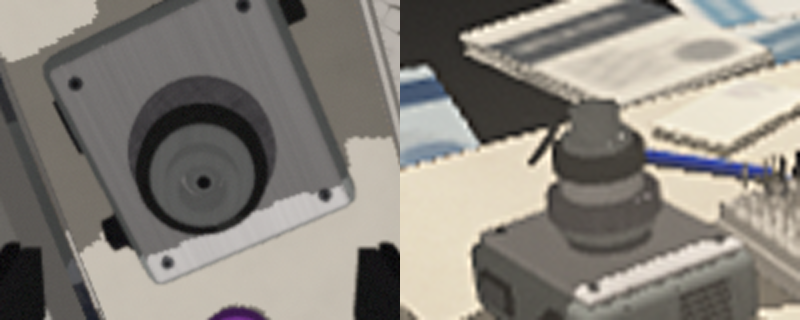

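The stack is complete and level. The end flange is on top at (203,182), and the side view shows all five parts in order at (600,170).

```bash
python3 -c "
from rig import *
print(hand_in())"
```

```text
the job is handed in; nothing more can be done
None
```

The polisher is made up: backing flange, large felt wheel, aluminium collar, small wheel and end flange went on the spindle in that order, each lowered until it rested on the one before. I did not touch the screw, bottle, tin or coloured look-alikes, and I handed the job in at about 49 s of the 125 s allowed.

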